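# Sweep the rivet press bed clear

### The job

Take the brush from its rest and, reaching under the press head, sweep all four pieces of steel scrap off the press bed into the plain open tray beside it, touching the scrap only with the brush. Then stand the brush back down on its bristles in its rest and let go. Do not knock the press with the arm, and leave the climbing gear and battery case lying where they are.

Things in the scene. Friction and masses are not known exactly. Their poses are not given: they have to be found in the camera images.
- press: Grey bench rivet press, fixed. Origin at table height under its bed's centre; z up, x toward its column (away from robot). Bed: flat dark steel plate 140 (x) x 160 (y) mm, top 80 mm above the table, 16 mm thick, open on both y sides and toward the robot. Column 36 mm wide in y, x 95 to 155 mm, 330 mm tall. A hand lever rises at the back from (100, 35, 285) to (170, 35, 395) mm.
- press_head (a point): Middle of the lower front edge of the press head, at (-58, 0, 220) mm in the press frame. The head is a beam 36 mm wide in y running from here back over the bed to the column, its underside 220 and its top 335 mm above the table.
- press_ram (a point): Lower end of the ram, a rod 22 mm thick hanging from the head: at (15, 0, 180) mm in the press frame, 100 mm above the bed.
- scrap_tray: Plain undivided aluminium tray, fixed, beside the bed on either its +y or its -y side. Outside 150 (x) x 120 (y) x 56 mm high, walls and floor 4 mm, same x and y directions as the press. Origin at the centre of its underside; its near wall is tucked 11 mm under the edge of the bed, so what is pushed off that edge falls in.
- parts_box: Aluminium box of the same outline as the tray, divided in six, with new rivets in it, fixed on the other side of the bed. Origin at the centre of its underside. No scrap may end up here.
- scrap1: Steel scrap on the bed: square bar end 22 x 20 x 16 mm high, about 50 g. Origin at the centre of its underside.
- scrap2: Steel scrap on the bed: angle offcut (L seen from above) 24 x 20 x 18 mm high, about 40 g. Origin at the middle of its underside.
- scrap3: Steel scrap on the bed: cut-off hexagon bolt head, 22 mm across flats, 15 mm high with a stub 12 mm thick and 10 mm tall upward, about 40 g. Origin at the centre of its underside.
- scrap4: Steel scrap on the bed: stepped block 24 x 18 mm, 10 mm high with a 10 mm wide step up to 20 mm, about 45 g. Origin at the centre of its underside.
- brush: Bench brush, 110 to 180 g, standing in its rest. Origin at the centre of its bristle ends; z up as it stands, x along the head. Head 110 (x) x 30 (y) mm: bristles 28 mm tall (one stiff block), wooden back with top at 46 mm. Straight handle from x = -40 mm on the head's top, leaning 28 degrees from vertical toward -x (the robot), 130 mm long, 20 mm thick in y, 24 mm the other way.
- brush_grip (a point): Point on the axis of the brush handle, 105 mm along it from the head's top: at (-89, 0, 139) mm in the brush's frame. A good place to grip, with fingers closing along the brush's y and the tool pointing along the handle.
- brush_rest: Plywood block with a shallow tray on top that is the brush's rest, fixed. Outside 134 (x) x 54 (y) x 42 mm high; on top a recess 126 x 46 mm, 8 mm deep, its floor 34 mm above the table. Origin at the centre of the underside; the brush head lies along its x.
- carabiner1: Purple carabiner lying flat, 100 x 65 x 10 mm, bystander.
- carabiner2: Purple carabiner lying flat, 100 x 65 x 10 mm, bystander.
- whistle: Black plastic whistle, 55 x 25 x 16 mm, bystander.
- cam: Orange climbing cam lying on its side, 135 x 65 x 40 mm, bystander.
- ascender: Silver ascender lying flat, 205 x 60 x 26 mm, bystander.
- battery_case: Steel headlamp battery case, 90 x 60 x 45 mm, bystander.
Mind the look-alikes: they are no part of the job. Leave any blue or turquoise look-alike of the brush alone.

How it is judged (in metres and radians):
On the way, in this order (a step that is already met when the one before it is completed fails the run):
1. the brush is held and lifted clear of its rest (z of brush in the frame of brush_rest above 0.06 m and contact force between the fingers and brush above 1 N), for 0.2 s.
2. all four pieces of scrap lie in the plain tray while the brush is still held (x of scrap1 in the frame of scrap_tray between -0.073 and 0.073 m and y of scrap1 in the frame of scrap_tray between -0.058 and 0.058 m and z of each of scrap1, scrap2, scrap3, scrap4 in the frame of scrap_tray below 0.045 m and x of scrap2 in the frame of scrap_tray between -0.073 and 0.073 m and y of scrap2 in the frame of scrap_tray between -0.058 and 0.058 m and x of scrap3 in the frame of scrap_tray between -0.073 and 0.073 m and y of scrap3 in the frame of scrap_tray between -0.058 and 0.058 m and x of scrap4 in the frame of scrap_tray between -0.073 and 0.073 m and y of scrap4 in the frame of scrap_tray between -0.058 and 0.058 m and contact force between the fingers and brush above 1 N), for 0.2 s.
At the end, for the whole second after the job is handed in: All four scraps lie at rest inside the plain tray (origins within its walls, under 45 mm above its underside); the brush stands at rest on its bristles in its rest: within 15 mm of its centre, bristle ends under 5 mm above its floor, upright within 0.1 rad, along it within 0.25 rad either way round (x of scrap1 in the frame of scrap_tray between -0.073 and 0.073 m and y of scrap1 in the frame of scrap_tray between -0.058 and 0.058 m and z of each of scrap1, scrap2, scrap3, scrap4 in the frame of scrap_tray below 0.045 m and x of scrap2 in the frame of scrap_tray between -0.073 and 0.073 m and y of scrap2 in the frame of scrap_tray between -0.058 and 0.058 m and x of scrap3 in the frame of scrap_tray between -0.073 and 0.073 m and y of scrap3 in the frame of scrap_tray between -0.058 and 0.058 m and x of scrap4 in the frame of scrap_tray between -0.073 and 0.073 m and y of scrap4 in the frame of scrap_tray between -0.058 and 0.058 m and linear speed of each of scrap1, scrap2, scrap3, scrap4, brush below 0.02 m/s and horizontal distance between brush and brush_rest below 0.015 m and z of brush in the frame of brush_rest below 0.039 m and angle between brush's own z axis and vertical below 0.1 rad and angle between the x axis of brush and the x axis of brush_rest, either way round below 0.25 rad); the robot touches nothing.
It fails at once if the fingers or the arm touch a piece of scrap (contact force between any of the fingers, the arm and scrap1 above 0.5 N or contact force between any of the fingers, the arm and scrap2 above 0.5 N or contact force between any of the fingers, the arm and scrap3 above 0.5 N or contact force between any of the fingers, the arm and scrap4 above 0.5 N).
It fails at once if the arm or the gripper knocks the press (over 10 N) (contact force between any of the fingers, the arm and press above 10 N).
It fails at once if a piece of climbing gear or the battery case is shifted by more than 30 mm (distance of any of carabiner1, carabiner2, whistle, cam, ascender, battery_case from where it was at the start of the episode above 0.03 m).
It also fails if it takes over 58 s, if anything falls off the work surface, if the arm or the gripper's body presses on something with over 40 N, if the wrist force passes 120 N, or if a joint passes its speed limit or range.

### The arm

A 6-joint arm with a two-finger parallel gripper is mounted at the origin on the work surface. World frame = base frame: x ahead of the robot, y to its left, z up, the work surface at z = 0. Lengths are in mm, angles in degrees, forces in N, time in s.
With the tool pointing down it reaches from about 300 to 850 mm from the base axis. Payload 4.2 kg.
Tool frame: the origin (TCP) lies between the finger pads, 19 mm behind the fingertips; this is the grasp point; z points along the fingers, y is the line along which they close (so a half turn about z gives the same grasp; the last joint's range is limited). The gripper opens to 91 mm and grips with 3 to 60 N. Pads are 32 mm wide; open, the fingers measure 118 mm over their backs; the gripper's body (76 mm by 178 mm) begins 60 mm behind the grasp point.
Start: joints at [-68.984, 18.312, 89.639, -0, 72.044, -1.146], TCP at [216.909, -532.533, 232.776] pointing down, gripper open.
Joint ranges: [-177.97, 177.97], [-48.28, 115.42], [12.27, 149.76], [-77.06, 257.06], [2.81, 150.46], [-146.56, 146.56]. Speed limits (degrees/s): [147.25, 147.25, 180, 180, 180, 180].

### API

Orientations are given as [roll, pitch, yaw] about the fixed x, y, z axes, in that order (R = Rz(yaw) Ry(pitch) Rx(roll)).
In Python, from workcell import env gives the robot as it stands.
- The arm moves only by the tool jog_arm, never from a script. Its argument "steps" is one flat list of numbers, 5 for each row, row after row: the closure, from 0 (fully open) to 1 (shut), then the shift along the tool's x, y, z in cm, then the turn about the tool's z in degrees. A call has 1 to 20 rows; each row is the pose to reach, as a shift and turn from the pose commanded when the call began, along the tool's axes at that moment; what a row does not reach only later rows make up. A row lasts 1/10 s, in which the tool goes at most 50 mm and 8.59 degrees, less where a joint would pass 70% of its speed; a pose out of reach is approached as far as the arm can. A call with a gripper value outside its range is refused whole. The fingers move at their own pace and stop on an object; "force" is the grip in N (left out, the last holds). Time passes only in rows, so rows that repeat a pose let the fingers close. It gives the time, the measured TCP pose, the force and the opening at its end, in the units of the state.
- env.state(): the state, without advancing time (a new reading comes with each control period).
- env.grab_frame(name): name is "side" or "top" or "wrist"; returns the picture (420x560x3 uint8, red, green, blue); there is no depth.
- env.camera_params(name): a dict with "fx", "fy", "cx", "cy" (pixels), "k1" (the pictures are not rectified: a ray, as slopes to the right and down, at radius r is drawn at 1 + k1 r^2 times it, then the intrinsics apply), "R" (3x3) and "t" (3): a world point X has camera coordinates R X + t. Camera axes: x right, y down, z forward; pixel columns grow to the right and rows downward; lengths in mm; the calibration is good to about 2 mm. A picture is of the moment at which its call begins: read the wrist's pose just before it. camera_params takes no time and is no camera call; for the wrist camera it gives the pose at the moment of the call.
- env.job_done(): hands the job in, once; it reports no verdict.
The state is a dict: "time_s": time; "qpos": joint angles; "qvel": joint speeds; "effort": joint torques, N m; "ee_pos": TCP position; "ee_rot": TCP orientation; "force": force on the tool from outside, world axes, zero at the start; "torque": the same for the moment, N m; "gripper_width": finger opening in mm.
Only numpy, scipy, OpenCV 4.12 (cv2) and the standard library are available. Lean on these libraries where they do the work, as an engineer would, in place of code of your own. Each camera call takes 0.05 s, during which the arm holds its last target. There are 200 camera calls.

## Working session

There is one attempt and no reset: what is moved stays moved. The work goes in short steps, Python scripts to look and compute and a tool call to move; the robot and the scene stay as the last step left them, time stands still between calls to the robot, and variables do not carry over. Pictures are saved under pics/ and viewed, on a budget of 10 in all, crops included, one or two more only if the job needs it, and the job is handed in when it is done.

Besides the shell and the picture viewer there is one more tool, called as a command line: name --argument value ..., lists and objects as JSON in quotes. jog_arm: Moves the arm, as the interface text tells. Its arguments: {"type":"object","properties":{"steps":{"type":"array","items":{"type":"number"}},"force":{"type":"number"}},"required":["steps"]}

```bash
mkdir -p pics; cat > h.py <<'E'
import numpy as np,cv2,json
from workcell import env
from scipy.spatial.transform import Rotation as Ro
def cam(n): return env.camera_params(n)
def ray(P,u,v):
    x=(u-P['cx'])/P['fx'];y=(v-P['cy'])/P['fy'];a=np.array([x,y]);b=a.copy()
    for _ in range(20): b=a/(1+P['k1']*(b@b))
    R=np.array(P['R']);t=np.array(P['t']);return -R.T@t, R.T@np.array([b[0],b[1],1])
def onz(P,u,v,z):
    o,d=ray(P,u,v);return o+d*(z-o[2])/d[2]
def proj(P,X):
    c=np.array(P['R'])@np.array(X,float)+np.array(P['t']);a=c[:2]/c[2];a=a*(1+P['k1']*(a@a))
    return np.array([a[0]*P['fx']+P['cx'],a[1]*P['fy']+P['cy']])
def tri(P,a,Q,b):
    o,d=ray(P,*a);p,e=ray(Q,*b);d/=np.linalg.norm(d);e/=np.linalg.norm(e)
    s=np.linalg.lstsq(np.c_[d,-e],p-o,rcond=None)[0];A=o+s[0]*d;B=p+s[1]*e
    return (A+B)/2,np.linalg.norm(A-B)
E
python3 - <<'E'
from h import *
s=env.state();print(s)
for n in('top','side','wrist'):
    P=cam(n);im=env.grab_frame(n);np.save(f'{n}0.npy',im);json.dump({k:np.array(v).tolist() for k,v in P.items()},open(f'{n}0.json','w'))
    cv2.imwrite(f'pics/{n}0.png',cv2.resize(im[...,::-1],(784,588),interpolation=cv2.INTER_CUBIC));o=ray(P,280,210);print(n,o,P['fx'],P['k1'])
E
```

```text
{'time_s': 0.0, 'qpos': array([-6.89814756e+01,  1.83512178e+01,  8.97073596e+01,  1.18270269e-03,
        7.20420083e+01, -1.14645992e+00]), 'qvel': array([-0.0171527 ,  0.09223333, -0.00015863,  0.04311638,  0.11299105,
       -0.01759139]), 'effort': array([-2.11663396e-04, -4.12470746e+01, -2.31974280e+01,  7.25092529e-02,
        4.56868624e-02, -1.45100280e-04]), 'ee_pos': array([ 216.76542548, -532.06773154,  231.9180218 ]), 'ee_rot': array([-1.79899457e+02, -3.13675218e-03,  2.21646160e+01]), 'force': array([ 0.10143415, -0.35550268,  0.62244479]), 'torque': array([ 0.00428306,  0.01160041, -0.02312118]), 'gripper_width': 91.52959706198644}
top (array([ 366.91644804,  -60.75108284, 1096.18090062]), array([ 0.14489446, -0.0021993 , -0.98948371])) 410.80808083832443 0.03079957694006501
side (array([471.55070496, 637.77539569, 772.75061766]), array([ 0.01823266, -0.76690159, -0.64191662])) 398.54668031340765 -0.02117000466748023
wrist (array([ 288.6717906 , -501.44077648,  384.57556419]), array([-0.26355083, -0.11072227, -0.95832918])) 340.0180564053698 -0.013819420323160657
```

View pics/top0.png

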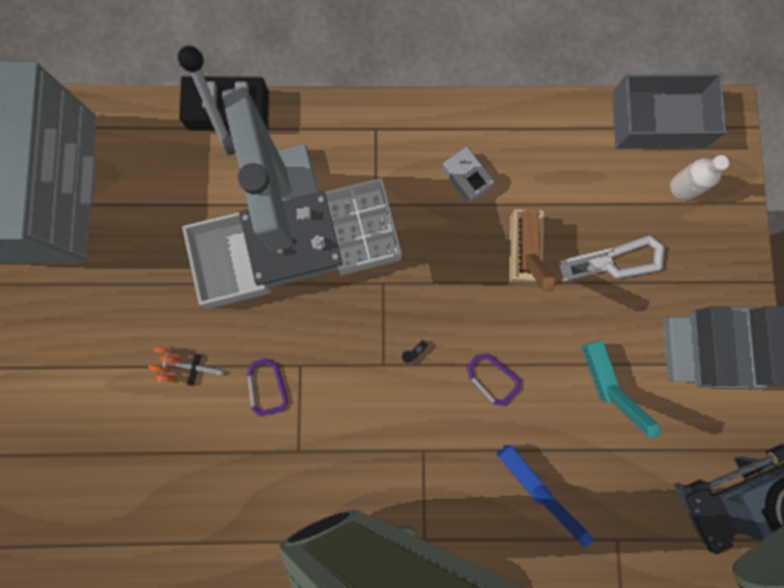

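View pics/side0.png

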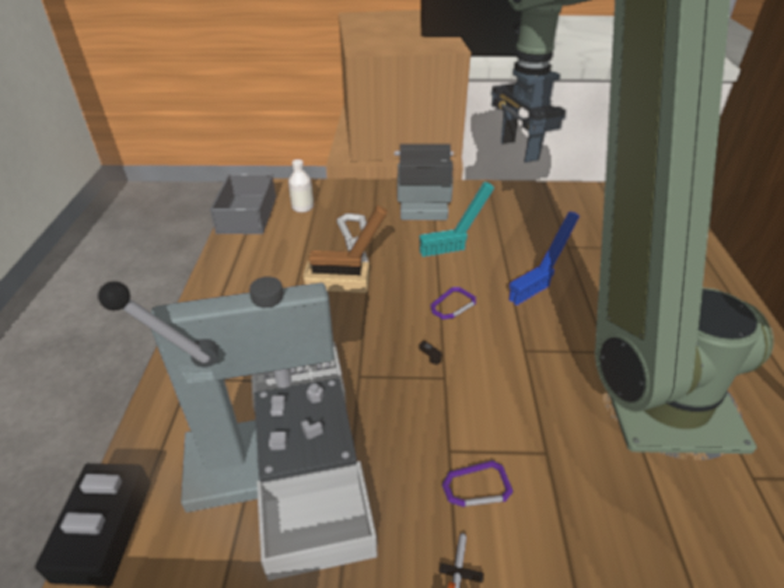

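The top view shows three brush-shaped things: a brown one in the plywood rest at top (530,245), a turquoise one at (620,390) and a blue one at (545,495). By the description I want the brown one. The plain tray is at (225,262), on the +y side. The parts box is at (365,225). In the side view the four scraps are at (278,405), (315,393), (278,440) and (312,428).

```bash
python3 - <<'E'
from h import *
t=np.load('top0.npy')[...,::-1];s=np.load('side0.npy')[...,::-1]
def c(im,x0,y0,w,h,k):
    o=cv2.resize(im[y0:y0+h,x0:x0+w],None,fx=k,fy=k,interpolation=cv2.INTER_CUBIC)
    for i in range(0,w,20): cv2.putText(o,str(x0+i),(i*k,10),0,.35,(0,255,255),1);cv2.line(o,(i*k,12),(i*k,18),(0,255,255),1)
    for i in range(0,h,20): cv2.putText(o,str(y0+i),(0,i*k+4),0,.35,(0,255,0),1)
    return o
a=c(t,125,120,165,100,4); a2=c(s,175,250,100,160,3); a3=c(t,355,140,50,70,4);a4=c(s,210,140,70,70,3)
# page 1 : press top + brush top ; page 2: side
p=np.zeros((590,800,3),np.uint8)
p[:400,:660]=0; q=cv2.resize(a,None,fx=.76,fy=.76)
p[:a.shape[0],:a.shape[1]]=a
b=c(t,355,140,45,66,3);p[400:400+190,0:135]=b[:190]
b=c(s,210,145,70,66,3)[:190];p[400:590,140:350]=b
cv2.imwrite('pics/c1.png',p)
p=c(s,175,245,100,170,4);p=cv2.copyMakeBorder(p,0,0,0,0,0)[:600]
b=c(s,175,245,100,150,4);cv2.imwrite('pics/c2.png',b)
hsv=cv2.cvtColor(t.astype(np.uint8),cv2.COLOR_BGR2HSV)
E
```

```text
(no output)
```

View pics/c1.png

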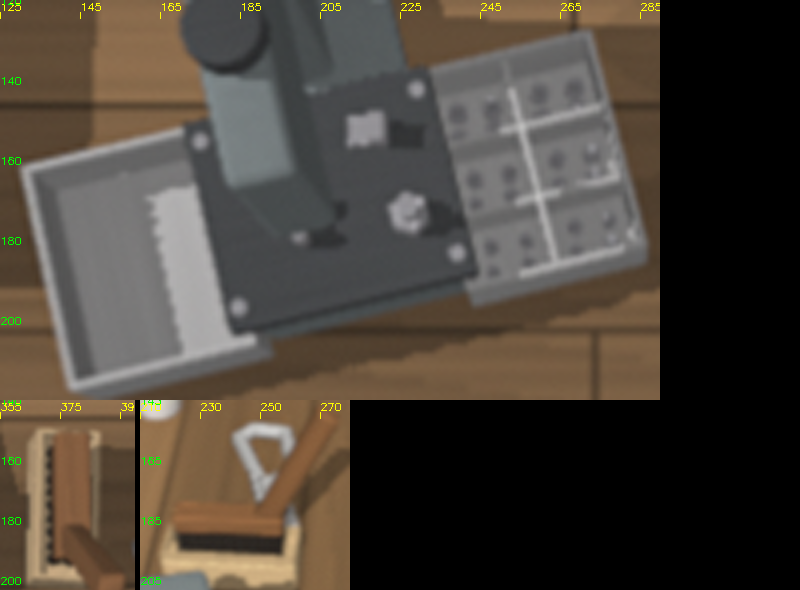

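View pics/c2.png

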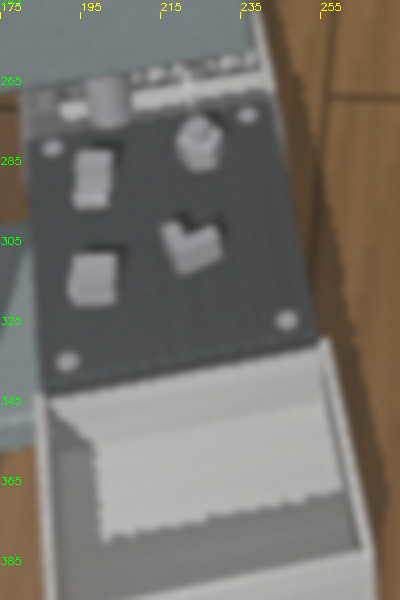

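The top crop shows the bed screws at (175,155.5), (229,142), (239,183) and (184.5,197). The side crop shows all four scraps clearly: the block at (198,289), the square bar at (197.5,313), the bolt head at (225,280) and the angle at (223,306).

```bash
cat >> h.py <<'E'
T0=json.load(open('top0.json'));S0=json.load(open('side0.json'))
E
python3 - <<'E'
from h import *
tp=[(175,155.5),(229.25,142.25),(239.25,183.25),(184.5,196.75)]
sp=[(192,335.25),(188.25,282),(237,273.75),(246.75,325)]
W=[]
for a,b in zip(tp,sp):
    X,e=tri(T0,a,S0,b);A=onz(T0,*a,80);B=onz(S0,*b,80);W.append((A+B)/2);print(X.round(1),e.round(1),A[:2].round(1),B[:2].round(1))
W=np.array(W);c=W.mean(0);print('c',c)
for i in range(4): d=W[(i+1)%4]-W[i];print(np.linalg.norm(d),np.degrees(np.arctan2(d[1],d[0])))
# bed corners
for a in [(125+188/4,120+125/4),(125+430/4,120+66/4),(125+478/4,120+275/4),(125+235/4,120+335/4)]: print('bedc',onz(T0,*a,80)[:2].round(1))
for a in [(125+22/4,120+168/4),(125+70/4,120+388/4)]: print('tray',onz(T0,*a,56)[:2].round(1))
d=(W[0]-W[3])+(W[1]-W[2]);yaw=np.arctan2(d[1],d[0]);print('yaw',np.degrees(yaw))
R=np.array([[np.cos(yaw),np.sin(yaw)],[-np.sin(yaw),np.cos(yaw)]])
o=lambda k:(175+k[0]/4,245+k[1]/4)
for n,k,z in [('block4',(92,205),80),('b4top',(95,153),100),('bar lowfront',(92,302),80),('bar top c',(95,264),96),('angle base',(186,272),80),('angle top',(190,240),98),('bolt stub',(202,125),105),('bolt base',(207,168),80)]:
    X=onz(S0,*o(k),z);print(n,(R@(X[:2]-c[:2])).round(1))
for n,k,z in [('bar/top',(366,128),96),('bolt',(409,206),105),('x',(299,238),98)]:
    X=onz(T0,125+k[0]/4,120+k[1]/4,z);print('top',n,(R@(X[:2]-c[:2])).round(1))
print('press head',(c[:2]+R.T@[-58,0]).round(1))
for n,p in [('r1',(365,150.5)),('r2',(388.5,150.5)),('r3',(364,201))]: print(n,onz(T0,*p,42)[:2].round(1))
# handle mask 
for n,b in(('top',(355,140,45,70)),('side',(215,140,70,60))):
    im=np.load(n+'0.npy');x,y,w,h=b;hsv=cv2.cvtColor(im[y:y+h,x:x+w],cv2.COLOR_RGB2HSV)
    np.set_printoptions(linewidth=250);
# handle end: side px, top px
for a,b in [((392.5,203),(271,149)),((380,185),(250,183))]: print(tri(T0,a,S0,b))
for a in [(268,260),(285,255)]: pass
# side view rest top rim corners at crop3 offset(210,145)
for k in [(160-140,567-400),(298-140,567-400),(298-140,525-400)]: print('rest side',onz(S0,210+k[0]/3,145+k[1]/3,42)[:2].round(1))
E
```

```text
[656.3 202.2  81. ] 0.0 [656.6 202.5] [656.5 201.6]
[691.2  65.8  79.3] 0.4 [691.2  65.8] [690.8  66.5]
[584.1  39.3  80.2] 0.4 [584.3  39.3] [583.9  39.2]
[549.9 175.4  81.2] 0.4 [550.3 175.7] [549.8 174.6]
c [620.42371129 120.63672903  80.        ]
140.2308399551481 -75.78690677115507
110.19455825361246 -165.8996435769155
140.08542509412842 104.06663379751231
109.83628198095165 14.176082740625517
bedc [667.7 210.4]
bedc [706.4  57.6]
bedc [570.1  26. ]
bedc [532.6 177. ]
tray [646.2 322.1]
tray [502.9 285.5]
yaw 14.138157929255064
block4 [ 36.4 -24.9]
b4top [ 30.7 -43.7]
bar lowfront [40.7 37.5]
bar top c [36.2 26.3]
angle base [-8.5 29.4]
angle top [-13.   23.3]
bolt stub [-28.4 -46.5]
bolt base [-27.7 -36.8]
top bar/top [ 33.  -34.4]
top bolt [-24.6 -49.4]
top x [-25.7  21.5]
press head [564.2 106.5]
r1 [ 679.6 -289.1]
r2 [ 679.3 -351.3]
r3 [ 544.  -281.9]
(array([ 516.32484247, -313.39805388,  194.67703459]), np.float64(5.5276245346145245))
(array([ 581.26245618, -316.97703584,   75.61872715]), np.float64(3.9407132532741516))
rest side [ 679.8 -273.6]
rest side [ 544.3 -276.8]
rest side [ 548.2 -345.5]
```

jog_arm --steps '[0, 5, -1, -3, -8, 0, 9, -2, -5, -16, 0, 13, -3, -5, -24, 0, 17, -4, -5, -32, 0, 21, -5, -5, -40, 0, 25, -6, -5, -48, 0, 29, -7, -5, -56, 0, 33, -8, -5, -64, 0, 36.4, -9.1, -5, -72, 0, 36.4, -9.1, -5, -80, 0, 36.4, -9.1, -5, -88, 0, 36.4, -9.1, -5, -96, 0, 36.4, -9.1, -5, -104, 0, 36.4, -9.1, -5, -112, 0, 36.4, -9.1, -5, -120, 0, 36.4, -9.1, -5, -128, 0, 36.4, -9.1, -5, -136, 0, 36.4, -9.1, -5, -144, 0, 36.4, -9.1, -5, -152, 0, 36.4, -9.1, -5, -155]' --force 40

```text
time_s: 2.15
ee_pos: [519.5, -310.9, 282.4]
ee_rot: [180.0, -0.0, 177.4]
force: [-0.4, 0.4, 0.8]
gripper_width: 91.1
```

```bash
python3 - <<'E'
from h import *
s=env.state();print(s['time_s'],s['ee_pos'],s['ee_rot'],s['qpos'].round(1))
P=cam('wrist');im=env.grab_frame('wrist');json.dump({k:np.array(v).tolist() for k,v in P.items()},open('w1.json','w'));np.save('w1.npy',im)
im=cv2.resize(im[...,::-1],(784,588),interpolation=cv2.INTER_CUBIC)
# predicted points
c=np.array([610.5,-312.5,34]);y=np.radians(-3);R=Ro.from_euler('z',y).as_matrix()
for p in [(-89,0,139),(-40,0,46),(55,15,46),(55,-15,46),(-55,15,46),(-101,0,161)]:
    u=proj(P,c+R@p)*1.4;print(p,u.round());cv2.circle(im,tuple(int(v) for v in u),3,(0,0,255),1)
cv2.imwrite('pics/w1.png',im)
E
```

```text
2.15 [ 519.52223109 -310.85127345  282.35829718] [ 1.79980887e+02 -4.04866001e-02  1.77366554e+02] [ -32.    19.7   80.4   -0.    79.9 -119.3]
(-89, 0, 139) [393. 299.]
(-40, 0, 46) [391. 324.]
(55, 15, 46) [408. 429.]
(55, -15, 46) [373. 429.]
(-55, 15, 46) [411. 306.]
(-101, 0, 161) [393. 289.]
```

View pics/w1.png

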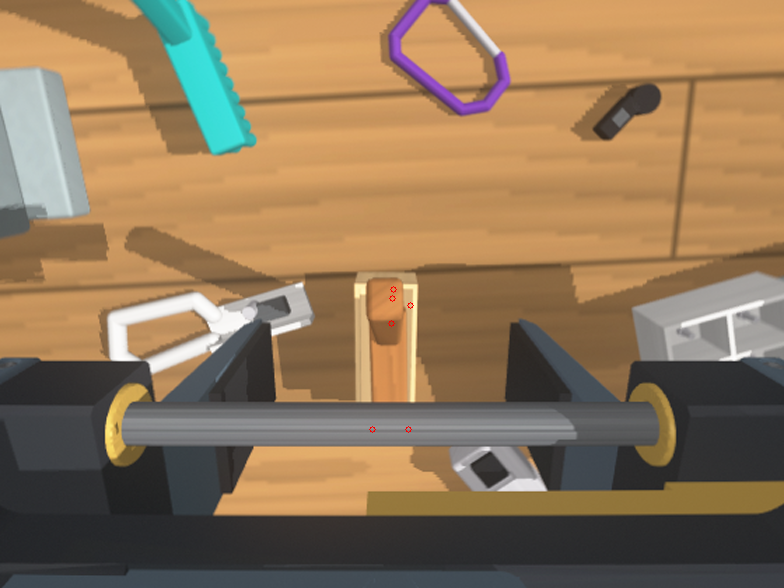

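The wrist view shows the brown wooden handle end at (386,300) over the plywood rest (355–417), centred between the open fingers. This is the right brush. The turquoise one at (205,80) stays apart.

```bash
python3 - <<'E'
from h import *
P=json.load(open('w1.json'))
f=lambda u,v,z:onz(P,u/1.4,v/1.4,z)[:2].round(1)
print('end',f(386,300,195),f(367,280,195),f(405,280,195),f(405,320,190))
print('rest rear rim L,R',f(355,273,42),f(417,273,42),'front vis',f(354,402,42),f(416,402,42))
print('head top L,R', f(372,400,80),f(401,400,80))
E
```

```text
end [ 515.3 -311.2] [ 503.9 -320.6] [ 504.8 -300.8] [ 528.7 -301.5]
rest rear rim L,R [ 537.3 -339.8] [ 539.7 -287.1] front vis [ 659.4 -348.8] [ 662.  -291.7]
head top L,R [ 637.1 -329.6] [ 638.2 -305.5]
```

jog_arm --steps '[0, -0.3, 0, 4, 0, 0, -0.3, 0, 8, 0, 0, -0.3, 0, 10.5, 0, 0, -0.3, 0, 10.5, 0, 0.5, -0.3, 0, 10.5, 0, 1, -0.3, 0, 10.5, 0, 1, -0.3, 0, 10.5, 0, 1, -0.3, 0, 10.5, 0, 1, -0.3, 0, 10.5, 0, 1, -0.3, 0, 10.5, 0, 1, -0.3, 0, 10.5, 0, 1, -0.3, 0, 10.5, 0, 1, -0.3, 0, 10.5, 0, 1, -0.3, 0, 10.5, 0]' --force 55

```text
time_s: 3.6
ee_pos: [522.6, -311.1, 177.6]
ee_rot: [180.0, -0.0, 177.2]
force: [-0.2, 0.1, 0.4]
gripper_width: 19.7
```

jog_arm --steps '[1, 0, 0, -1, 0, 1, 0, 0, -3, 0, 1, 0, 0, -6, 0, 1, 0, 0, -9, 0, 1, 0, 0, -12, 0, 1, 0, 0, -14, 0, 1, 0, 0, -14, 0, 1, 0, 0, -14, 0, 1, 0, 0, -14, 0, 1, 0, 0, -14, 0]'

```text
time_s: 4.6
ee_pos: [522.2, -310.8, 316.1]
ee_rot: [179.9, -0.2, 177.2]
force: [0.9, -0.2, -1.8]
gripper_width: 19.4
```

```bash
python3 - <<'E'
from h import *
s=env.state();print(s['time_s'],s['ee_pos'],s['ee_rot'],s['gripper_width'],s['force'],s['torque'])
o=[]
def crop(n,x,y,w,h,k):
    im=env.grab_frame(n);np.save(n+'2.npy',im);a=cv2.resize(im[y:y+h,x:x+w,::-1],None,fx=k,fy=k,interpolation=cv2.INTER_CUBIC);return a
a=crop('top',330,100,100,130,4);b=crop('side',200,90,100,130,4)
cv2.imwrite('pics/l1.png',np.hstack([a,b]))
E
```

```text
4.6 [ 522.16084199 -310.78331404  316.09645418] [ 1.79918531e+02 -1.60095564e-01  1.77161876e+02] 19.387192455303698 [ 0.88962816 -0.17342956 -1.76130818] [ 0.07635085  0.02167659 -0.01566759]
```

View pics/l1.png

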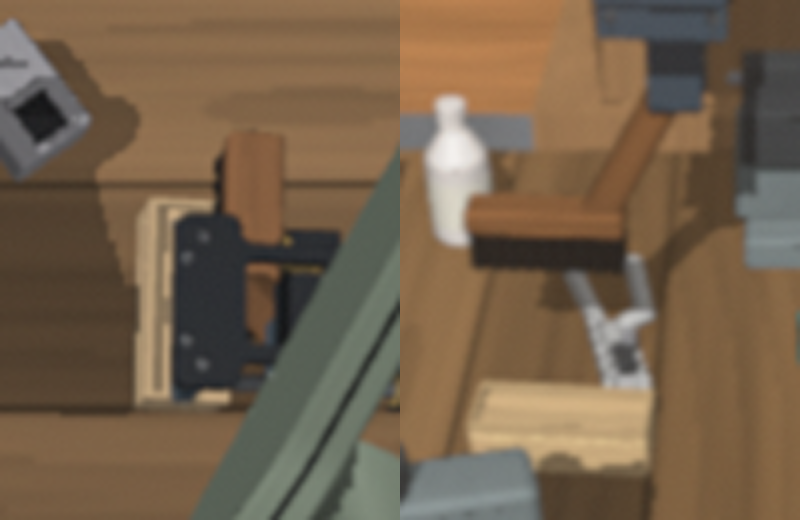

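The brush is held level and is clear of the rest. In the side crop the bristle bottom corners are at (472,264) and (625,272). In the top crop the front corners of the head are at (228,132) and (285,135).

```bash
python3 - <<'E'
from h import *
def ony(P,u,v,y):
    o,d=ray(P,u,v);return o+d*(y-o[1])/d[1]
for k in [(472,264),(625,272)]: print(ony(S0,200+(k[0]-400)/4,90+k[1]/4,-302).round(1))
for k in [(228,132),(285,135)]: print(onz(T0,330+k[0]/4,100+k[1]/4,172.5+46).round(1))
# rest rim visible in the side/top now
for k in [(480,383),(653,390),(470,420),(650,440)]: print('rest',onz(S0,200+(k[0]-400)/4,90+k[1]/4,42).round(1))
for k in [(142,198),(137,405)]: print('rest',onz(T0,330+k[0]/4,100+k[1]/4,42).round(1))
yaw=np.radians(14.14);c=np.array([620.4,120.6])
R=np.array([[np.cos(yaw),-np.sin(yaw)],[np.sin(yaw),np.cos(yaw)]])
for p in [(-10,-72),(-10,60),(-10,66)]: print(p,(c+R@(np.array(p)+[-93,0])).round(1))
E
```

```text
[ 666. -302.  178.]
[ 559.8 -302.   172.9]
[ 667.  -300.9  218.5]
[ 665.1 -332.4  218.5]
rest [ 680.1 -347.3   42. ]
rest [ 546.1 -341.3   42. ]
rest [ 681.2 -300.8   42. ]
rest [ 544.9 -279.9   42. ]
rest [ 682.3 -290.5   42. ]
rest [ 543.3 -282.6   42. ]
(-10, -72) [538.1  25.6]
(-10, 60) [505.9 153.6]
(-10, 66) [504.4 159.4]
```

jog_arm --steps '[1, -0.1, 2, 0, -2, 1, -0.2, 6, 0, -4, 1, -0.3, 10, 0, -6, 1, -0.4, 14, 0, -8, 1, -0.5, 18, 0, -10, 1, -0.5, 22, 0, -12, 1, -0.5, 26, 0, -14, 1, -0.5, 30, 0, -16, 1, -0.5, 32, 0, -17, 1, -0.5, 32.5, 0, -17, 1, -0.5, 32.5, 0, -17, 1, -0.5, 32.5, 0, -17]'

```text
time_s: 5.9
ee_pos: [543.6, 12.6, 317.7]
ee_rot: [-180.0, -0.0, -165.9]
force: [-0.6, 1.6, -2.0]
gripper_width: 19.7
```

```bash
cat >> h.py <<'E'
YAW=14.14;PC=np.array([620.4,120.6])
def inpress(x):
    a=np.radians(YAW);R=np.array([[np.cos(a),np.sin(a)],[-np.sin(a),np.cos(a)]]);return R@(np.array(x)[:2]-PC)
E
python3 - <<'E'
from h import *
s=env.state();print(s['time_s'],s['ee_pos'],inpress(s['ee_pos']),s['ee_rot'],s['force'])
for n in('top','side'):
    im=env.grab_frame(n);np.save(n+'3.npy',im)
a=np.load('top3.npy')[100:220,125:290,::-1];b=np.load('side3.npy')[200:400,165:285,::-1]
a=cv2.resize(a,None,fx=3,fy=3,interpolation=cv2.INTER_CUBIC);b=cv2.resize(b,None,fx=2.5,fy=2.5,interpolation=cv2.INTER_CUBIC)
o=np.zeros((500,795,3),np.uint8);o[:360,:495]=a;o[:500,495:795]=b;cv2.imwrite('pics/p1.png',o)
for v in (213,390): print(onz(T0,330+209/4,100+v/4,390))
E
```

```text
5.9 [543.57874128  12.64792606 317.65292835] [-100.86553898  -85.91448717] [-1.79965159e+02 -2.27057235e-02 -1.65863133e+02] [-0.58565674  1.55035565 -1.97237984]
[ 571.18652307 -244.09134438  390.        ]
[ 491.57537091 -240.976633    390.        ]
```

View pics/p1.png

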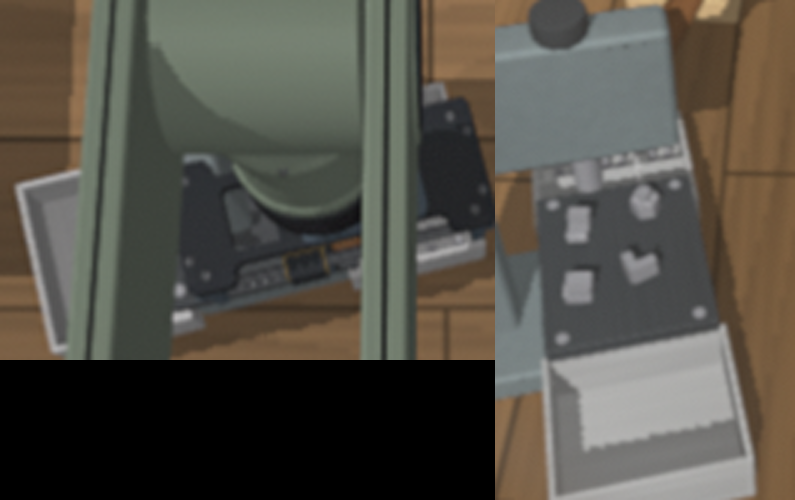

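The picture shows the scrap untouched, with the gripper over the near bed edge. The brush is hidden behind the press head. Next I check the gap to the head's front edge before descending.

```bash
python3 - <<'E'
from h import *
for k in [(228,187),(292,178)]: print(inpress(onz(T0,125+k[0]/4,120+k[1]/4,335)).round(1))
# side crop p1: head front top (668,8), front bottom (678,148)
for k,z in [((668,8),335),((680,150),220)]: print(inpress(onz(S0,165+(k[0]-495)/2.5,200+k[1]/2.5,z)).round(1))
E
```

```text
[-56.2  16.2]
[-59.3 -13.9]
[-59.7  -8.1]
[-56.3  19.8]
```

jog_arm --steps '[1, 0.2, 0, 2, 0, 1, 0.2, 0, 4, 0, 1, 0.2, 0, 6, 0, 1, 0.2, 0, 8, 0, 1, 0.2, 0, 9, 0, 1, 0.2, 0, 9, 0, 1, 0.2, 0, 9, 0, 1, 0.2, 0, 9, 0]'

```text
time_s: 6.8
ee_pos: [542.6, 12.6, 229.0]
ee_rot: [-180.0, 0.1, -165.9]
force: [-0.5, -0.0, -1.6]
gripper_width: 19.7
```

jog_arm --steps '[1, 0, 0, 0.15, 0, 1, 0, 0.8, 0.15, 0, 1, 0, 1.6, 0.15, 0, 1, 0, 2.4, 0.15, 0, 1, 0, 3.2, 0.15, 0, 1, 0, 4, 0.15, 0, 1, 0, 4.8, 0.15, 0, 1, 0, 5.6, 0.15, 0, 1, 0, 6.4, 0.15, 0, 1, 0, 7.2, 0.15, 0, 1, 0, 8, 0.15, 0]'

```text
time_s: 7.9
ee_pos: [522.1, 90.8, 226.3]
ee_rot: [-180.0, 0.0, -165.8]
force: [0.6, -1.3, -1.3]
gripper_width: 19.6
```

```bash
python3 - <<'E'
from h import *
s=env.state();print(s['time_s'],s['ee_pos'],inpress(s['ee_pos']),s['force'],s['torque'])
b=env.grab_frame('side')[200:400,165:285,::-1]
cv2.imwrite('pics/p2.png',cv2.resize(b,None,fx=3,fy=3,interpolation=cv2.INTER_CUBIC))
E
```

```text
7.9 [522.13451251  90.81914649 226.25010651] [-102.5634364    -4.87306692] [ 0.59611933 -1.28677203 -1.25621412] [-0.26130547 -0.19264578 -0.19472336]
```

View pics/p2.png

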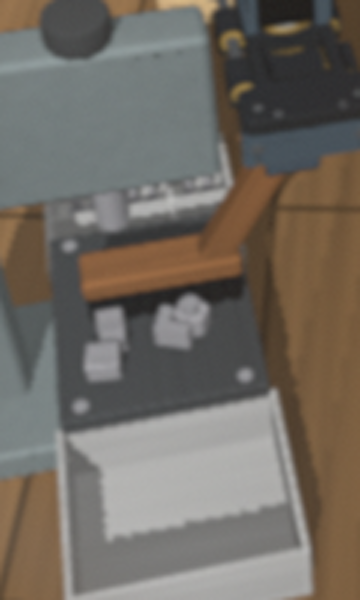

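The brush is pushing all four pieces and its far end reaches past the leftmost ones, so I continue the sweep.

jog_arm --steps '[1, 0, 0.8, 0, 0, 1, 0, 1.6, 0, 0, 1, 0, 2.4, 0, 0, 1, 0, 3.2, 0, 0, 1, 0, 4, 0, 0, 1, 0, 4.8, 0, 0, 1, 0, 5.6, 0, 0, 1, 0, 6.4, 0, 0, 1, 0, 7.2, 0, 0, 1, 0, 8, 0, 0, 1, 0, 8.6, 0, 0, 1, 0, 8.6, 0, 0, 1, 0, 8.6, 0, 0]'

```text
time_s: 9.25
ee_pos: [501.2, 173.8, 226.2]
ee_rot: [-180.0, -0.0, -165.8]
force: [0.2, 0.3, -0.6]
gripper_width: 19.6
```

```bash
python3 - <<'E'
from h import *
s=env.state();print(s['time_s'],s['ee_pos'],inpress(s['ee_pos']),s['force'],s['torque'])
b=env.grab_frame('side')[200:400,165:285,::-1]
cv2.imwrite('pics/p3.png',cv2.resize(b,None,fx=3,fy=3,interpolation=cv2.INTER_CUBIC))
E
```

```text
9.25 [501.18243468 173.81991908 226.1784007 ] [-102.60427301   80.73134971] [ 0.16997313  0.26810765 -0.61178328] [ 0.10341048 -0.02329448  0.03189145]
```

View pics/p3.png

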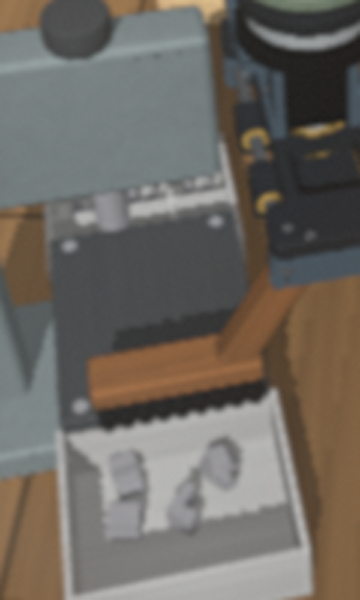

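The picture shows all four pieces lying on the floor of the plain tray, at crop pixels (125,468), (122,520), (185,500) and (222,462). The bed is clear. I go back the way I came.

jog_arm --steps '[1, 0, 0, -0.5, 0, 1, 0, 0, -1, 0, 1, 0, -2, -1, 0, 1, 0, -4, -1, 0, 1, 0, -6, -1, 0, 1, 0, -8, -1, 0, 1, 0, -10, -1, 0, 1, 0, -12, -1, 0, 1, 0, -14, -1, 0, 1, 0, -16, -1, 0, 1, 0, -16.6, -1, 0, 1, 0, -16.6, -3, 0, 1, 0, -16.6, -5, 0, 1, 0, -16.6, -7, 0, 1, 0, -16.6, -9.1, 0, 1, 0, -16.6, -9.1, 0, 1, 0, -16.6, -9.1, 0]'

```text
time_s: 11.0
ee_pos: [541.6, 13.1, 317.1]
ee_rot: [180.0, 0.0, -165.8]
force: [1.1, 0.5, -1.4]
gripper_width: 19.7
```

```bash
python3 - <<'E'
from h import *
s=env.state();print(s['time_s'],s['ee_pos'],s['ee_rot'],s['gripper_width'])
R=Ro.from_euler('xyz',s['ee_rot'],degrees=True).as_matrix()
print(R.T@(np.array([522.3,-311.0,316])-s['ee_pos']),s['ee_rot'][2]-177.2+360)
E
```

```text
11.0 [541.61181103  13.12006576 317.08089266] [ 1.79994028e+02  1.39746434e-02 -1.65826827e+02] 19.706455108215543
[  98.08613892 -309.52542825    1.02470674] 16.973173330667578
```

jog_arm --steps '[1, 1.2, -3.8, 0, 2, 1, 2.4, -7.6, 0, 4, 1, 3.6, -11.4, 0, 6, 1, 4.8, -15.2, 0, 8, 1, 6, -19, 0, 10, 1, 7.2, -22.8, 0, 12, 1, 8.4, -26.6, 0, 14, 1, 9.6, -30, 0, 16, 1, 9.8, -31, 0, 17, 1, 9.8, -31, 2, 17, 1, 9.8, -31, 5, 17, 1, 9.8, -31, 8, 17, 1, 9.8, -31, 10, 17, 1, 9.8, -31, 10, 17, 1, 9.8, -31, 10, 17]'

```text
time_s: 12.5
ee_pos: [522.7, -311.1, 216.9]
ee_rot: [180.0, -0.1, 177.2]
force: [-0.3, 0.1, -0.1]
gripper_width: 20.1
```

```bash
python3 - <<'E'
from h import *
s=env.state();print(s['time_s'],s['ee_pos'],s['ee_rot'],s['gripper_width'],s['force'],s['torque'])
R=Ro.from_euler('xyz',s['ee_rot'],degrees=True).as_matrix()
print(R.T@(np.array([522.6,-311.1,177.6])-s['ee_pos']))
a=env.grab_frame('top')[125:215,340:420,::-1];b=env.grab_frame('side')[125:215,200:280,::-1]
cv2.imwrite('pics/r1.png',cv2.resize(np.hstack([a,b]),None,fx=5,fy=5,interpolation=cv2.INTER_CUBIC))
E
```

```text
12.5 [ 522.74233494 -311.14973395  216.8919322 ] [ 1.79955835e+02 -5.41666808e-02  1.77190730e+02] 20.143702543459945 [-0.29428707  0.07670916 -0.11824121] [ 0.0430298  -0.09198779 -0.02098255]
[1.07455275e-01 1.24106559e-02 3.92920726e+01]
```

View pics/r1.png

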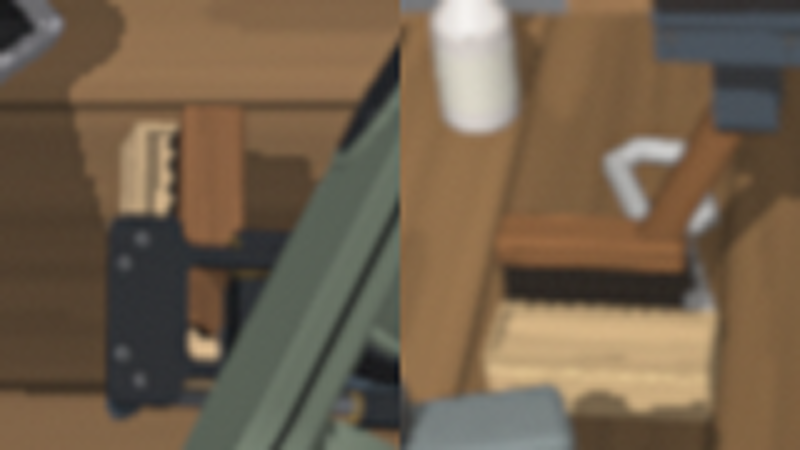

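The brush is above its rest. In the top crop the front corners of its head are at (187,103) and (240,105). In the side crop the bristle corners are at (508,298) and (683,303).

```bash
python3 - <<'E'
from h import *
def ony(P,u,v,y):
    o,d=ray(P,u,v);return o+d*(y-o[1])/d[1]
for k in [(187,103),(240,105)]: print(onz(T0,340+k[0]/5,125+k[1]/5,119.5).round(1))
for k in [(508,298),(683,303)]: print(ony(S0,200+(k[0]-400)/5,125+k[1]/5,-302).round(1))
print('rest front',onz(T0,340+135/5,125+122/5,42).round(1))
E
```

```text
[ 668.9 -303.1  119.5]
[ 667.7 -329.1  119.5]
[ 665.4 -302.    79.9]
[ 562.5 -302.    77.9]
rest front [ 682.6 -294.5   42. ]
```

jog_arm --steps '[1, 0, 0, 1, 0, 1, 0, 0, 2, 0, 1, 0, 0, 2.8, 0, 1, 0, 0, 3.3, 0, 1, 0, 0, 3.6, 0, 1, 0, 0, 3.8, 0, 1, 0, 0, 3.8, 0, 1, 0, 0, 3.8, 0]'

```text
time_s: 13.4
ee_pos: [522.8, -311.9, 179.5]
ee_rot: [-180.0, 0.0, 177.2]
force: [1.2, -0.4, -1.3]
gripper_width: 19.4
```

jog_arm --steps '[1, 0, 0, 0.1, 0, 1, 0, 0, 0.2, 0, 1, 0, 0, 0.2, 0, 1, 0, 0, 0.2, 0]'

```text
time_s: 13.8
ee_pos: [522.8, -311.9, 177.6]
ee_rot: [-180.0, 0.0, 177.2]
force: [-0.3, -0.0, 0.2]
gripper_width: 19.8
```

Weight is off the gripper, so the brush is resting on the floor of its rest. Now I release it.

jog_arm --steps '[0.9, 0, 0, 0, 0, 0.7, 0, 0, 0, 0, 0.4, 0, 0, 0, 0, 0, 0, 0, 0, 0, 0, 0, 0, 0, 0, 0, 0, 0, 0, 0, 0, 0, 0, 0, 0, 0, 0, 0, 0, 0, 0, 0, 0, -3, 0, 0, 0, 0, -7, 0, 0, 0, 0, -12, 0, 0, 0, 0, -17, 0, 0, 5, 0, -20, 0, 0, 10, 0, -20, 0, 0, 10, 0, -20, 0, 0, 10, 0, -20, 0]'

```text
time_s: 15.4
ee_pos: [421.7, -306.7, 378.2]
ee_rot: [-179.9, 0.1, 177.1]
force: [0.4, -0.3, -0.4]
gripper_width: 91.4
```

```bash
python3 - <<'E'
from h import *
s=env.state();print(s['time_s'],s['ee_pos'],s['gripper_width'],s['force'])
a=env.grab_frame('top')[125:225,330:430,::-1];b=env.grab_frame('side');c=b[130:230,200:300,::-1];d=b[300:400,170:270,::-1]
t=cv2.resize(np.hstack([a,c]),None,fx=4,fy=4,interpolation=cv2.INTER_CUBIC);u=np.zeros((200,800,3),np.uint8);u[:,:200]=cv2.resize(d,(200,200));
cv2.imwrite('pics/f.png',np.vstack([t,u]))
E
```

```text
15.4 [ 421.73048206 -306.74994273  378.23150102] 91.40964467986235 [ 0.42558541 -0.28363311 -0.40499106]
```

View pics/f.png

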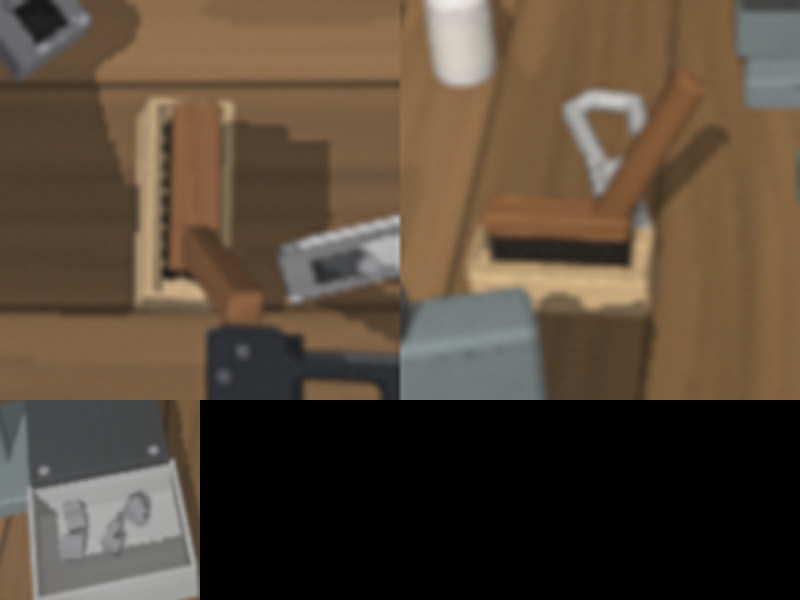

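The final picture shows the brush upright inside the recess of its rest (top crop, head at 172–220, 100–270). The four scraps are in the tray and the gripper is clear of everything.

```bash
python3 -c "
from workcell import env
print(env.job_done())"
```

```text
the job is handed in; nothing more can be done
None
```

I swept all four pieces of scrap into the plain tray in one pass under the press head. I then set the brush back upright in its rest and let go. The job was handed in at about 15.5 s; no verdict is reported.

**Last checks:**
- **Scrap:** the side camera shows all four pieces lying on the tray floor and the bed clear.
- **Brush:** it sits within the recess of its rest. The fingers are fully open (91 mm) and the arm has retracted, with about 0 N on the tool.
- **Bystanders:** the arm kept well above them. I did not re-measure the positions of the gear and battery case at the end.

**Disagreements:**
- **Bristle height:** while the brush was held, the side view put its bristles 2 to 6 mm higher than the grip geometry predicted. When I set it down, contact came at the pick-up height (TCP z = 177.6 mm), so I took that as measurement error.
- **Rest centre:** the first wrist-camera estimate of the rest's centre was about 5 mm off the later top and side views, so I put the brush back at the measured pick-up pose instead.

I viewed 10 pictures.

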